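# Seat the coffee basket and hold the tamper ready above it

### The arm

A 6-joint arm with a two-finger parallel gripper is mounted at the origin on a cart in front of the work surface, level with it; the furniture and walls round the work are solid. World frame = base frame: x ahead of the robot, y to its left, z up, the work surface at z = 0. Lengths are in m, angles in rad, forces in N, time in s.
With the tool pointing down it reaches from about 0.375 to 0.9 m from the base axis. Payload 3.1 kg.
Tool frame: the origin (TCP) lies between the finger pads; the fingertips stand manip.nose_length ahead of it and the grasp point (between the pads) lies 5 mm behind it (manip.nose_length is the distance from the TCP to the fingertips, in m); z points along the fingers, y is the line along which they close (so a half turn about z gives the same grasp; the last joint's range is limited). The gripper opens to 85 mm and grips with 20 to 120 N. Pads are 22 mm wide; open, the fingers measure 114 mm over their backs; the gripper's body (76 mm by 85 mm) begins 54 mm behind the grasp point. The pads swing forward as they close: fully open they stand 13 mm farther back than shut.
Start: joints at [-1.333, 0.527, 1.433, -0, 1.181, -0.178], TCP at [0.253, -0.571, 0.245] pointing down, gripper open.
Joint ranges: [-3.08, 3.08], [-0.75, 2.2], [0.22, 2.44], [-1.43, 4.57], [0, 2.65], [-2.85, 2.85]. Speed limits (rad/s): [2.79, 2.79, 3.14, 3.14, 3.14, 3.14].

### API

Orientations are given as a unit quaternion [x, y, z, w].
In Python, from station import monitor, eyes, job, manip gives the robot as it stands.
- The arm moves only by the shell command python3 -m pendant 'ROWS' [FORCE]. ROWS is JSON, a list that holds one entry, the list of rows, each a list of 7 numbers: the shift along the tool's x, y, z as a fraction of full scale, then the turn, a rotation vector about the tool's x, y, z as a fraction of full scale, then the opening, from 0 (shut) to 1 (fully open). A call has 1 to 20 rows; each row shifts and turns the commanded pose from where the row before left it, along the tool's axes as they then stand; what a row does not reach is not made up. Full scale, the value 1, is 800 mm for a shift and 0.12 rad for a turn. A row lasts 1/10 s, in which the tool goes at most 50 mm and 8.59 degrees, less where a joint would pass 70% of its speed; a pose out of reach is approached as far as the arm can. A call with a number of a shift or a turn outside -1 to 1 is refused whole. A call with a gripper value outside its range is refused whole. The fingers move at their own pace and stop on an object; FORCE is the grip in N (left out, the last holds). Time passes only in rows, so rows that do not move let the fingers close. It gives the time, the measured TCP pose, the force, the opening and the grip force at its end, in the units of the state.
- monitor.sense(): the state, without advancing time (a new reading comes with each control period).
- eyes.snapshot(name): name is "side" or "top"; returns a dict with "pixels" (400x640x3 uint8, red, green, blue), "depth" (400x640 float32, m along the optical axis (not along the pixel's ray), 0 where there is no reading), "intrinsics" (3x3 intrinsics, pixels), "eye" and "attitude" of the camera in the world. Camera axes: x right, y down, z forward; pixel columns grow to the right and rows downward; lengths in m; the calibration is good to about 2 mm. A picture is of the moment at which its call begins.
- job.sign_off(): hands the job in; it is judged then, once.
The state is a dict: "t": time; "q": joint angles; "qd": joint speeds; "tau": joint torques, N m; "tcp_pos": TCP position; "tool_rot": TCP orientation; "force": force on the tool from outside, world axes, zero at the start; "ft_torque": the same for the moment, N m; "finger_gap": opening from 0.0 (shut) to 1.0 (fully open); "gripper_force": force on a finger pad.
Only numpy, scipy, OpenCV 4.12 (cv2) and the standard library are available. Lean on these libraries where they do the work, as an engineer would, in place of code of your own. Each camera call takes 0.05 s, during which the arm holds its last target. There are 200 camera calls.

### The job

At the tamping station, twist the sprung knob clockwise all the way to its stop so that the basket is seated, and let it go so that it springs back. Then take the tamper from the cork mat, carry it over the top of the row of jars without shifting or tipping any of the other things, and hold it upright and centred about 1 cm above the rim of the basket's collar, never touching the station with it. Finish like that, still holding the tamper there in the air.

Things in the scene. Friction and masses are not known exactly. Their poses are not given: they have to be found in the camera images.
- tamper: coffee tamper, standing upright on the cork mat (8 mm thick): flat round steel foot 56 mm across and 14 mm thick, thin neck, dark wooden round grip 32 mm across (straight from 44 to 88 mm above the underside), 98 mm tall in all, about 0.35 kg. Origin: centre of the flat underside of the foot; z up along the grip. Loose
- station: tamping station, fixed: low wooden board 250 x 130 mm, 30 mm high, with a round steel coffee basket with flared collar on its +x half and a black knob on its -x half, 128 mm apart. The basket's handle sticks out to the board's -y side, 162 mm from the basket's axis, 67 mm high at most. Origin: centre of the board's underside on the worktop; x from knob to basket, y to the left, z up
- collar_mouth (a point): centre of the basket's open mouth, in the plane of the collar's upper rim, 90 mm above the worktop; mouth 72 mm inside, 80 mm outside, narrowing to 60 mm inside; axes as the station's
- seat_knob (a joint): angle of the sprung knob: 0 at rest, grows as it turns clockwise seen from above, stop at 1.05 rad (60 degrees). A spring pulls it back to 0 when let go: 0.03 N m at rest, 0.135 N m at the stop
- knob_grip (a point): on the knob's vertical turning axis, 73 mm above the worktop, 6 mm below the top of the knob's upright grip bar: bar 46 mm long, 12 mm thick, standing 30 mm above a disc 44 mm across whose top is 49 mm above the worktop. x along the bar's length, y across it, z up; turns with the knob. At rest the bar lies along the station's x
- jar_a: spice jar, round, 45 mm across, 106 mm tall with a screw cap, standing in the row between mat and station; origin: centre of its underside. A bystander
- jar_b: spice jar, round, 45 mm across, 106 mm tall with a screw cap, standing in the row between mat and station; origin: centre of its underside. A bystander
- jar_c: spice jar, round, 45 mm across, 106 mm tall with a screw cap, standing in the row between mat and station; origin: centre of its underside. A bystander
- bean_tin: food tin, 75 mm across, 110 mm tall, standing in the row with the spice jars; origin: centre of its underside. A bystander
- pepper_mill: turned wooden pepper mill, 58 mm across, 170 mm tall, standing behind; origin: centre of its underside. A bystander
- honey_jar: jar with a wide screw lid, 68 mm across, 84 mm tall, standing behind; origin: centre of its underside. A bystander
Not all that is in view belongs to the job. What is shaped like the tamper but purple or turquoise is not meant.

How it is judged:
By the outcome, as a careful person would: the job done as asked, in the order asked, and still so for the second after the job is handed in, while the arm keeps its last pose, push and grip.
It also fails if it takes over 61 s, if anything falls off the work surface, if the arm or the gripper's body presses on something with over 40 N, if the wrist force passes 120 N, or if a joint passes its speed limit or range.

## Working session

There is one attempt and no reset: what is moved stays moved. The work goes in short steps, Python scripts to look and compute and a shell command to move; the robot and the scene stay as the last step left them, time stands still between calls to the robot, and variables do not carry over. Pictures are saved under pics/ and viewed, at most 10 in all, crops included, and the job is handed in when it is done.

```bash
mkdir -p pics
python3 - <<'E'
from station import monitor, eyes, job, manip
import cv2,numpy as np
for n in("top","side"):
    s=eyes.snapshot(n); cv2.imwrite(f"pics/{n}0.png",s["pixels"][:,:,::-1]); np.savez(f"{n}0.npz",**s)
    print(n,s["eye"],s["attitude"],s["intrinsics"])
print(manip.nose_length,monitor.sense())
E
```

```text
top [0.45854784 0.11759328 0.9717722 ] [-0.70375285  0.7082127  -0.04829973  0.02887623] [[363.9296127    0.         323.34868416]
 [  0.         363.9296127  202.16079661]
 [  0.           0.           1.        ]]
side [-0.03560001  0.97800884  0.9954352 ] [-0.27738384  0.86349677 -0.4046397   0.11703948] [[443.35287864   0.         321.56302271]
 [  0.         443.35287864 200.88426064]
 [  0.           0.           1.        ]]
0.014 {'t': 0.1, 'q': array([-1.33250844e+00,  5.28369125e-01,  1.43378526e+00,  6.70758090e-06,
        1.18142200e+00, -1.78513943e-01]), 'qd': array([ 0.00038609, -0.00239054, -0.00227457,  0.00057327,  0.00071415,
       -0.00055192]), 'tau': array([-1.20266245e-04, -4.43304527e+01, -1.78586090e+01, -1.81459541e-04,
        3.86858665e-03, -9.55135022e-06]), 'tcp_pos': array([ 0.25289401, -0.57086425,  0.24443044]), 'tool_rot': array([ 9.78362792e-01,  2.06894331e-01, -2.65392422e-05, -9.91511732e-04]), 'force': array([ 0.34008132,  0.03196323, -0.30081171]), 'ft_torque': array([-0.04390658, -0.00609323,  0.03230951]), 'gripper_force': 0.0, 'finger_gap': 0.9968557948827884}
```

View pics/top0.png

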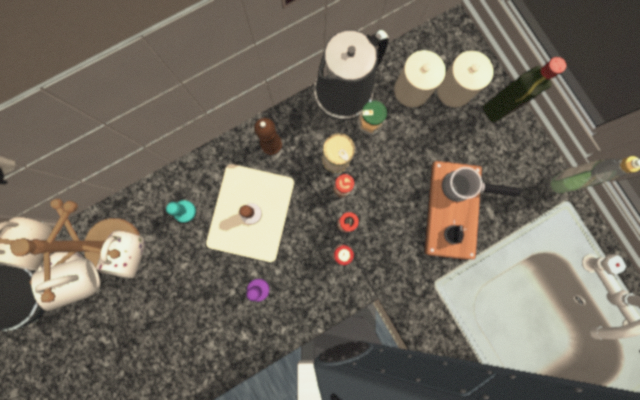

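View pics/side0.png

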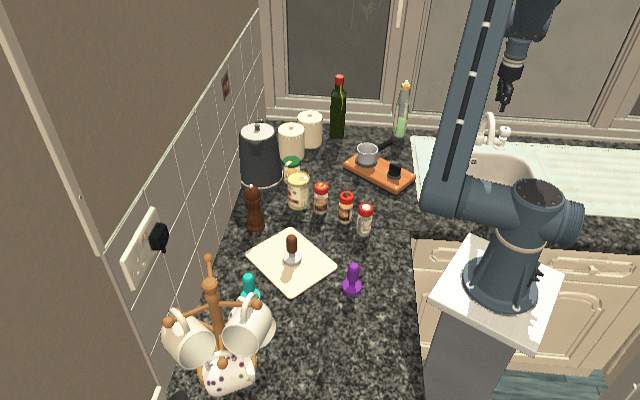

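The top view shows these tamper lookalikes: wooden grip on the mat (248,213), turquoise (180,210), purple (258,290). The pepper mill (267,130) is also brown. I choose the one on the mat. The station has its knob at (456,234), its basket at (464,183), and its handle pointing right. The jars are at (345,184), (348,222) and (344,256), with the tin at (339,150).

```bash
cat > h.py <<'E'
import numpy as np,cv2
from scipy.spatial.transform import Rotation as R
def cloud(s):
    K=s["intrinsics"];d=s["depth"];v,u=np.mgrid[:d.shape[0],:d.shape[1]]
    p=np.stack([(u-K[0,2])/K[0,0]*d,(v-K[1,2])/K[1,1]*d,d],-1)
    w=p@R.from_quat(s["attitude"]).as_matrix().T+s["eye"]
    w[d==0]=np.nan
    return w
def circ(P):
    A=np.c_[2*P[:,:2],np.ones(len(P))];x=np.linalg.lstsq(A,(P[:,:2]**2).sum(1),rcond=None)[0]
    return x[:2],np.sqrt(x[2]+x[0]**2+x[1]**2)
E
python3 - <<'E'
from h import *
s=np.load("top0.npz");w=cloud(s);np.set_printoptions(precision=4,suppress=True)
def box(n,u,v,r,z0,z1):
    P=w[v-r:v+r,u-r:u+r].reshape(-1,3);P=P[(P[:,2]>z0)&(P[:,2]<z1)]
    c,rr=circ(P); rc=cv2.minAreaRect((P[:,:2]*1000).astype(np.float32))
    print(n,len(P),P.mean(0),'minmax',P.min(0),P.max(0),'circ',c,rr,'rect',rc)
box("collar",464,183,24,.082,.098)
box("knobbar",456,234,16,.07,.09)
box("knobdisc",456,234,20,.044,.055)
box("board",455,210,60,.022,.036)
box("grip",246,211,14,.09,.12)
box("foot",250,214,18,.014,.03)
box("mat",250,213,50,.004,.012)
for n,u,v in(("jarb",345,184),("jarc",348,222),("jara",344,256)):box(n,u,v,14,.09,.13)
box("tin",339,150,20,.09,.13);box("mill",266,128,20,.12,.2)
big=cv2.resize(s["pixels"][150:270,400:530,::-1],None,fx=3,fy=3,interpolation=cv2.INTER_CUBIC)
b2=cv2.resize(s["pixels"][150:270,190:320,::-1],None,fx=3,fy=3,interpolation=cv2.INTER_CUBIC)
cv2.imwrite("pics/crop.png",np.hstack([big,b2]))
E
```

```text
collar 239 [ 0.6046 -0.2683  0.0878] minmax [ 0.5638 -0.3     0.082 ] [ 0.6393 -0.2228  0.0932] circ [ 0.6018 -0.2604] 0.0363481901685893 rect ((601.5023193359375, -261.4148864746094), (77.09124755859375, 75.43749237060547), 89.78760528564453)
knobbar 106 [ 0.4754 -0.2437  0.0772] minmax [ 0.4535 -0.2512  0.0701] [ 0.498  -0.2362  0.0826] circ [ 0.4753 -0.2432] 0.01355069184976758 rect ((475.7320556640625, -244.8927764892578), (12.8092622756958, 45.42551040649414), 82.93728637695312)
knobdisc 104 [ 0.4758 -0.2355  0.0486] minmax [ 0.4535 -0.2661  0.0443] [ 0.4964 -0.2227  0.055 ] circ [ 0.4743 -0.2446] 0.01689992015577501 rect ((477.2088928222656, -243.90664672851562), (38.193485260009766, 43.72309112548828), 25.237375259399414)
board 3227 [ 0.5227 -0.2435  0.0294] minmax [ 0.4117 -0.3304  0.0221] [ 0.669  -0.1749  0.036 ] circ [ 0.5367 -0.2477] 0.08160131437226105 rect ((540.4605102539062, -252.8870849609375), (131.02577209472656, 249.14451599121094), 83.00208282470703)
grip 139 [0.5334 0.2797 0.1026] minmax [0.5195 0.2654 0.0918] [0.5485 0.2957 0.1097] circ [0.5337 0.2803] 0.011100
[... 1044 characters left out ...]
2461)
jara 290 [0.4278 0.0474 0.1056] minmax [0.4067 0.0242 0.0901] [0.4489 0.0688 0.1097] circ [0.4277 0.0474] 0.01604631767196529 rect ((427.605224609375, 47.63816833496094), (42.82843017578125, 43.62255096435547), 46.445247650146484)
tin 765 [0.6818 0.0554 0.1066] minmax [0.6459 0.0179 0.091 ] [0.7204 0.091  0.113 ] circ [0.6821 0.0553] 0.027145003910052264 rect ((682.5005493164062, 55.387184143066406), (73.5108413696289, 73.1666259765625), 31.65483856201172)
mill 390 [0.7192 0.2294 0.1501] minmax [0.6996 0.2081 0.1201] [0.7478 0.2552 0.1724] circ [0.7219 0.2305] 0.017379799877039494 rect ((723.4383544921875, 230.9729766845703), (46.900718688964844, 47.89764404296875), 35.565853118896484)
```

View pics/crop.png

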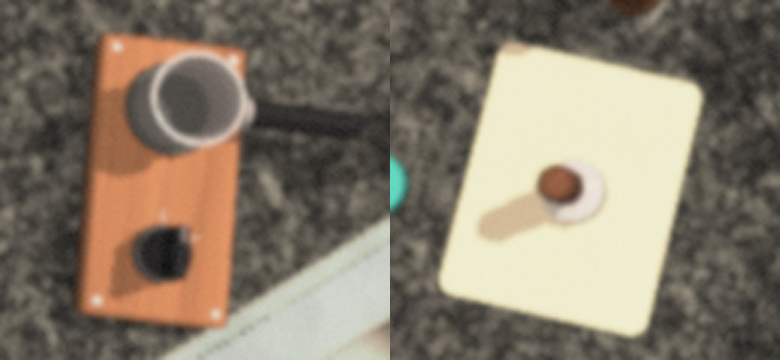

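The crops confirm the brown-grip tamper on the mat at (0.534, 0.280). The knob is at (0.476, -0.245) and the collar at (0.603, -0.261), 0.128 m apart as specified, with the station yawed by -7°. Next I move above the knob.

```bash
python3 -m pendant '[[[0.042,-0.026,0,0,0,0,1],[0.042,-0.026,0,0,0,0,1],[0.042,-0.026,0,0,0,0,1],[0.042,-0.026,0,0,0,0,1],[0.042,-0.026,0,0,0,0,1],[0.042,-0.026,0,0,0,0,1],[0.042,-0.026,0,0,0,0,1],[0.042,-0.026,0,0,0,0,1],[0.042,-0.026,0,0,0,0,1],[0.042,-0.026,0,0,0,0,1],[0,0,0,0,0,0.9,1],[0,0,0,0,0,0.9,1],[0,0,0,0,0,0.9,1],[0,0,0,0,0,0.9,1],[0,0,0,0,0,0.9,1],[0,0,0.04,0,0,0,1],[0,0,0.04,0,0,0,1],[0,0,0,0,0,0,1]]]' 60
cat > g.py <<'E'
import sys
from h import *
from station import monitor
s=monitor.sense();r=R.from_quat(s["tool_rot"]);M=r.as_matrix()
np.set_printoptions(precision=4,suppress=True)
x=M[:,0];print("t",s["t"],"tcp",s["tcp_pos"],"yaw",np.degrees(np.arctan2(x[1],x[0])),"tilt",M[:2,2],"q",s["q"],"F",s["force"],"M",s["ft_torque"],"gap",s["finger_gap"],s["gripper_force"])
if len(sys.argv)>1:
    t=np.array(list(map(float,sys.argv[1:4])));print("units",M.T@(t-s["tcp_pos"])/.8)
E
python3 g.py .476 -.245 .071
```

```text
t: 1.9
tcp_pos: [0.4734, -0.2432, 0.1776]
tool_rot: [0.998, -0.062, -0.004, -0.003]
force: [-0.5, -0.3, 0.1]
finger_gap: 0.998
gripper_force: 0.0
t 1.9 tcp [ 0.4734 -0.2432  0.1776] yaw -7.064431053043016 tilt [-0.0077  0.0062] q [-0.6846  0.5015  1.7259 -0.0001  0.9241  1.0095] F [-0.5482 -0.3426  0.1182] M [ 0.0395 -0.0075  0.0289] gap 0.9979549788383583 0.0
units [0.0047 0.0026 0.1332]
```

```bash
python3 - <<'E'
from h import *
w=cloud(np.load("side0.npz")).reshape(-1,3);np.set_printoptions(precision=4,suppress=True)
def f(n,c,r,z0,z1):
    P=w[(np.hypot(w[:,0]-c[0],w[:,1]-c[1])<r)&(w[:,2]>z0)&(w[:,2]<z1)]
    print(n,len(P),P.max(0)[2],cv2.minAreaRect((P[:,:2]*1000).astype(np.float32)),circ(P))
f("knob",(.476,-.245),.035,.075,.09);f("collar",(.603,-.261),.055,.086,.1);f("tamper",(.534,.28),.03,.1,.115)
E
python3 -m pendant '[[[0.005,0.003,0.045,0,0,0,1],[0,0,0.045,0,0,0,1],[0,0,0,0,0,0,1]]]'; python3 g.py .476 -.245 .071
```

```text
knob 28 0.08288273093245435 ((476.5599670410156, -243.15245056152344), (16.511333465576172, 46.539886474609375), 79.44036865234375) (array([ 0.475, -0.246]), np.float64(0.014180078628154152))
collar 57 0.09393913002804433 ((603.3115234375, -262.4989013671875), (74.18098449707031, 78.152099609375), 30.511629104614258) (array([ 0.6031, -0.2611]), np.float64(0.036984937444457806))
tamper 54 0.10734353862936052 ((533.5, 281.5738830566406), (25.44997787475586, 25.310224533081055), 67.6091079711914) (array([0.5327, 0.2826]), np.float64(0.009648457871395079))
t: 2.2
tcp_pos: [0.4777, -0.2466, 0.1066]
tool_rot: [0.998, -0.062, -0.003, -0.002]
force: [-0.5, 0.2, 0.0]
finger_gap: 1.002
gripper_force: 0.0
t 2.2 tcp [ 0.4777 -0.2466  0.1066] yaw -7.069576960570154 tilt [-0.0065  0.0053] q [-0.6845  0.6213  1.7631 -0.      0.7655  1.0097] F [-0.4582  0.1628  0.0274] M [ 0.0142 -0.0079  0.0212] gap 1.0017063791224157 0.0
units [-0.0021 -0.0015  0.0445]
```

Both cameras agree. I go down, close on the bar, and take a reading before twisting.

```bash
python3 -m pendant '[[[-0.002,-0.0015,0.022,0,0,0,1],[0,0,0.022,0,0,0,1],[0,0,0,0,0,0,1],[0,0,0,0,0,0,0.3],[0,0,0,0,0,0,0],[0,0,0,0,0,0,0],[0,0,0,0,0,0,0],[0,0,0,0,0,0,0],[0,0,0,0,0,0,0],[0,0,0,0,0,0,0]]]' 40; python3 g.py .476 -.245 .071
```

```text
t: 3.2
tcp_pos: [0.4786, -0.2465, 0.0747]
tool_rot: [0.998, -0.062, 0.0, -0.0]
force: [-0.1, 2.4, 5.3]
finger_gap: 0.13
gripper_force: 40.3
t 3.2 tcp [ 0.4786 -0.2465  0.0747] yaw -7.065582073780592 tilt [0.0006 0.0001] q [-0.6836  0.6753  1.7824  0.0007  0.6834  1.01  ] F [-0.0843  2.3516  5.2763] M [ 0.3211 -0.014   0.0213] gap 0.13005750164926047 40.3024685382843
units [-0.0034 -0.0015  0.0047]
```

```bash
python3 -m pendant '[[[-0.002,0,0,0,0,0.6,0],[0,0,0,0,0,0.7,0],[0,0,0,0,0,0.7,0],[0,0,0,0,0,0.7,0],[0,0,0,0,0,0.7,0],[0,0,0,0,0,0.7,0],[0,0,0,0,0,0.7,0],[0,0,0,0,0,0.7,0],[0,0,0,0,0,0.7,0],[0,0,0,0,0,0.7,0],[0,0,0,0,0,0.7,0],[0,0,0,0,0,0.7,0],[0,0,0,0,0,0.5,0],[0,0,0,0,0,0,0]]]' 60; python3 g.py
```

```text
t: 4.6
tcp_pos: [0.4767, -0.2488, 0.0748]
tool_rot: [0.832, -0.555, 0.001, 0.002]
force: [-4.1, -5.0, 5.9]
finger_gap: 0.123
gripper_force: 63.0
t 4.6 tcp [ 0.4767 -0.2488  0.0748] yaw -67.47349929422947 tilt [ 0.0002 -0.004 ] q [-0.6874  0.6743  1.7851 -0.0048  0.6795  2.0648] F [-4.1466 -4.9847  5.9299] M [-0.9404  0.7192  0.1212] gap 0.12344274144085007 63.03219437599182
```

```bash
python3 -m pendant '[[[0,0,0,0,0,0.3,0],[0,0,0,0,0,0.3,0],[0,0,0,0,0,0.3,0],[0,0,0,0,0,0,0]]]' 60; python3 g.py
```

```text
t: 5.0
tcp_pos: [0.4765, -0.2488, 0.0749]
tool_rot: [0.803, -0.596, 0.001, 0.002]
force: [-2.5, -4.9, 4.3]
finger_gap: 0.123
gripper_force: 75.5
t 5.0 tcp [ 0.4765 -0.2488  0.0749] yaw -73.21313580455934 tilt [-0.0009 -0.0055] q [-0.6866  0.6742  1.7851 -0.0076  0.6795  2.1679] F [-2.5251 -4.9295  4.3339] M [-0.7565  0.6219  1.5252] gap 0.12335361786490315 75.45398415997624
```

The torque jumped from 0.12 to 1.5 N m, so the knob is at its stop. I release it in place, then lift.

```bash
python3 -m pendant '[[[0,0,0,0,0,-0.3,0],[0,0,0,0,0,-0.2,1],[0,0,0,0,0,0,1],[0,0,0,0,0,0,1],[0,0,0,0,0,0,1],[0,0,0,0,0,0,1],[0,0,0,0,0,0,1],[0,0,0,0,0,0,1],[0,0,-0.03,0,0,0,1],[0,0,-0.05,0,0,0,1],[0,0,-0.05,0,0,0,1],[0,0,-0.05,0,0,0,1],[0,0,-0.05,0,0,0,1],[0,0,0,0,0,0,1]]]' 60; python3 g.py .534 .281 .26
```

```text
t: 6.4
tcp_pos: [0.4795, -0.2486, 0.2639]
tool_rot: [0.818, -0.576, 0.006, 0.0]
force: [1.1, 0.0, 0.7]
finger_gap: 0.996
gripper_force: 0.0
t 6.4 tcp [ 0.4795 -0.2486  0.2639] yaw -70.30510044934573 tilt [ 0.01  -0.008] q [-0.6853  0.3858  1.6327  0.0001  1.1104  2.1125] F [1.1393 0.0336 0.6903] M [-0.0972 -0.0051  0.0135] gap 0.996080269609723 0.0
units [-0.6003 -0.2872  0.0003]
```

```bash
python3 -m pendant '[[[0,0,0,0,0,-0.95,1],[0,0,0,0,0,-0.95,1],[0,0,0,0,0,-0.95,1],[0,0,0,0,0,-0.95,1],[0,0,0,0,0,-0.95,1],[0,0,0,0,0,-0.95,1],[0,0,0,0,0,-0.95,1],[0,0,0,0,0,-0.95,1],[0,0,0,0,0,-0.95,1],[0,0,0,0,0,-0.95,1],[0,0,0,0,0,-0.95,1],[0,0,0,0,0,-0.95,1],[0,0,0,0,0,-0.95,1],[0,0,0,0,0,-0.95,1],[0,0,0,0,0,-0.95,1],[0,0,0,0,0,0,1]]]'; python3 g.py .534 .281 .26
python3 - <<'E'
from station import eyes
from h import *
s=eyes.snapshot("side");w=cloud(s).reshape(-1,3)
P=w[(np.hypot(w[:,0]-.476,w[:,1]+.245)<.035)&(w[:,2]>.07)&(w[:,2]<.09)];print(len(P),P.max(0) if len(P) else 0,cv2.minAreaRect((P[:,:2]*1000).astype(np.float32)) if len(P) else 0)
E
```

```text
t: 8.0
tcp_pos: [0.4762, -0.2461, 0.2572]
tool_rot: [0.971, 0.239, -0.001, -0.001]
force: [0.6, -0.5, 0.8]
finger_gap: 1.003
gripper_force: 0.0
t 8.0 tcp [ 0.4762 -0.2461  0.2572] yaw 27.64662327566745 tilt [-0.0014  0.0012] q [-0.6856  0.3939  1.6407  0.0001  1.1089  0.4027] F [ 0.5767 -0.4677  0.7703] M [ 0.0136 -0.0351 -0.0032] gap 1.002882910526604 0.0
units [ 0.3697 -0.5501 -0.0028]
45 [ 0.49846002 -0.23313442  0.08211683] ((475.55731201171875, -241.23573303222656), (14.303214073181152, 48.87705612182617), 74.77687072753906)
```

```bash
python3 -m pendant '[[[0.0284,-0.0423,0,0,0,0,1],[0.0284,-0.0423,0,0,0,0,1],[0.0284,-0.0423,0,0,0,0,1],[0.0284,-0.0423,0,0,0,0,1],[0.0284,-0.0423,0,0,0,0,1],[0.0284,-0.0423,0,0,0,0,1],[0.0284,-0.0423,0,0,0,0,1],[0.0284,-0.0423,0,0,0,0,1],[0.0284,-0.0423,0,0,0,0,1],[0.0284,-0.0423,0,0,0,0,1],[0.0284,-0.0423,0,0,0,0,1],[0.0284,-0.0423,0,0,0,0,1],[0.0284,-0.0423,0,0,0,0,1],[0,0,0,0,0,0,1],[0,0,0,0,0,0,1],[0,0,0,0,0,0,1]]]'; python3 g.py .534 .281 .07
python3 - <<'E'
from station import eyes
import cv2,numpy as np
a=eyes.snapshot("top")["pixels"][150:270,400:530,::-1];b=eyes.snapshot("side")["pixels"][180:300,220:350,::-1]
cv2.imwrite("pics/c2.png",cv2.resize(np.hstack([a,b]),None,fx=3,fy=3,interpolation=cv2.INTER_CUBIC))
E
```

```text
t: 9.65
tcp_pos: [0.5336, 0.2792, 0.2576]
tool_rot: [0.971, 0.238, -0.001, 0.0]
force: [-0.4, -0.5, -0.4]
finger_gap: 1.004
gripper_force: 0.0
t 9.65 tcp [0.5336 0.2792 0.2576] yaw 27.575068652376274 tilt [-0.0013 -0.0009] q [ 0.297   0.4837  1.4769 -0.0005  1.1825  1.3867] F [-0.4125 -0.4646 -0.3624] M [ 0.0175 -0.0428 -0.0461] gap 1.0038644148272111 0.0
units [ 0.0018 -0.0018  0.2345]
```

View pics/c2.png

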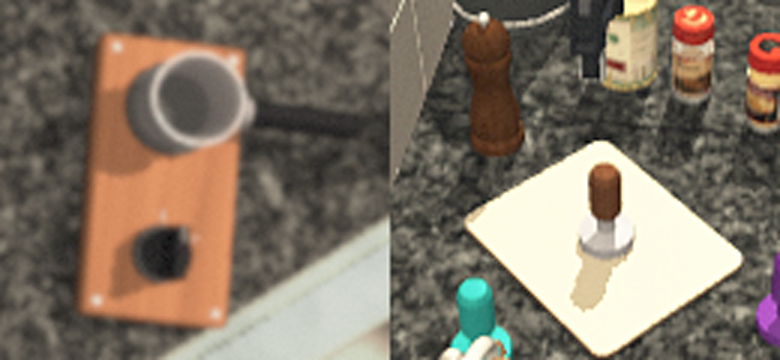

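The left crop shows the knob bar back at rest, at (163,250). The right crop shows the tamper upright and undisturbed at (605,210). I descend and grip.

```bash
python3 -m pendant '[[[0.0018,-0.0018,0.045,0,0,0,1],[0,0,0.045,0,0,0,1],[0,0,0.045,0,0,0,1],[0,0,0.045,0,0,0,1],[0,0,0.025,0,0,0,1],[0,0,0.022,0,0,0,1],[0,0,0,0,0,0,1],[0,0,0,0,0,0,1]]]' 60; python3 g.py .534 .281 .074
```

```text
t: 10.55
tcp_pos: [0.5351, 0.2813, 0.0768]
tool_rot: [0.971, 0.238, -0.0, 0.0]
force: [1.6, 0.2, -0.2]
finger_gap: 0.999
gripper_force: 0.0
t 10.55 tcp [0.5351 0.2813 0.0768] yaw 27.57094457240621 tilt [-0.0002 -0.0001] q [ 0.2994  0.7277  1.6092 -0.0001  0.8049  1.389 ] F [ 1.5897  0.2296 -0.2145] M [ 0.0314 -0.0064 -0.0053] gap 0.9985956247760385 0.0
units [-0.0013 -0.0003  0.0034]
```

```bash
python3 -m pendant '[[[-0.001,0,0.003,0,0,0,0.6],[0,0,0,0,0,0,0.45],[0,0,0,0,0,0,0.3],[0,0,0,0,0,0,0.2],[0,0,0,0,0,0,0],[0,0,0,0,0,0,0],[0,0,0,0,0,0,0],[0,0,0,0,0,0,0],[0,0,0,0,0,0,0],[0,0,0,0,0,0,0]]]' 60; python3 g.py
python3 -m pendant '[[[0,0,-0.01,0,0,0,0],[0,0,-0.02,0,0,0,0],[0,0,-0.03,0,0,0,0],[0,0,-0.04,0,0,0,0],[0,0,-0.04,0,0,0,0],[0,0,-0.04,0,0,0,0],[0,0,-0.04,0,0,0,0],[0,0,-0.04,0,0,0,0],[0,0,-0.02,0,0,0,0],[0,0,0,0,0,0,0],[0,0,0,0,0,0,0]]]' 70; python3 g.py .603 -.261 .3
python3 - <<'E'
from station import eyes
import cv2,numpy as np
b=eyes.snapshot("side");np.savez("lift.npz",**b)
cv2.imwrite("pics/c3.png",cv2.resize(b["pixels"][60:300,200:440,::-1],None,fx=2,fy=2,interpolation=cv2.INTER_CUBIC))
E
```

```text
t: 11.55
tcp_pos: [0.5345, 0.2817, 0.075]
tool_rot: [0.971, 0.239, 0.001, 0.0]
force: [0.0, -2.3, 6.2]
finger_gap: 0.357
gripper_force: 59.4
t 11.55 tcp [0.5345 0.2817 0.075 ] yaw 27.67401748367322 tilt [0.0013 0.    ] q [ 0.3005  0.7299  1.6116 -0.0005  0.7988  1.3886] F [ 0.0191 -2.2792  6.225 ] M [-0.2085  0.1261  0.0604] gap 0.3573253579505128 59.42488954867713
t: 12.65
tcp_pos: [0.5328, 0.2817, 0.2968]
tool_rot: [0.971, 0.239, -0.001, -0.0]
force: [-0.5, -0.1, -5.3]
finger_gap: 0.356
gripper_force: 69.6
t 12.65 tcp [0.5328 0.2817 0.2968] yaw 27.671178501483727 tilt [-0.0028 -0.0006] q [0.3009 0.445  1.4278 0.0003 1.2717 1.3887] F [-0.4764 -0.1408 -5.2674] M [ 0.0017  0.0343 -0.0081] gap 0.3561581181027011 69.60132963209617
units [-0.2373  0.6415 -0.0038]
```

View pics/c3.png

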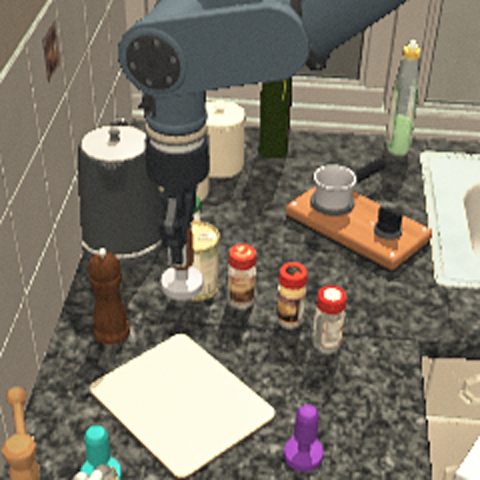

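The picture shows the tamper held upright in the gripper, foot at (180,285), with the jars untouched. I carry it over.

```bash
python3 -m pendant '[[[-0.006,0.0162,0,0,0,0,0],[-0.012,0.0325,0,0,0,0,0],[-0.0158,0.0428,0,0,0,0,0],[-0.0158,0.0428,0,0,0,0,0],[-0.0158,0.0428,0,0,0,0,0],[-0.0158,0.0428,0,0,0,0,0],[-0.0158,0.0428,0,0,0,0,0],[-0.0158,0.0428,0,0,0,0,0],[-0.0158,0.0428,0,0,0,0,0],[-0.0158,0.0428,0,0,0,0,0],[-0.0158,0.0428,0,0,0,0,0],[-0.0158,0.0428,0,0,0,0,0],[-0.0158,0.0428,0,0,0,0,0],[-0.0158,0.0428,0,0,0,0,0],[-0.0158,0.0428,0,0,0,0,0],[-0.012,0.0325,0,0,0,0,0],[-0.0018,0.0045,0,0,0,0,0],[0,0,0,0,0,0,0],[0,0,0,0,0,0,0],[0,0,0,0,0,0,0]]]' 70; python3 g.py .603 -.261 .22
```

```text
t: 14.7
tcp_pos: [0.6039, -0.2599, 0.2976]
tool_rot: [0.971, 0.24, -0.0, -0.001]
force: [0.3, -0.1, -4.6]
finger_gap: 0.352
gripper_force: 70.2
t 14.7 tcp [ 0.6039 -0.2599  0.2976] yaw 27.73234539453406 tilt [-0.0013  0.0012] q [-0.5762  0.5246  1.2829  0.0003  1.3358  0.5105] F [ 0.2571 -0.0706 -4.6426] M [ 0.0352  0.0149 -0.0437] gap 0.35192015601944193 70.23620868136277
units [-0.0016  0.0008  0.097 ]
```

```bash
python3 -m pendant '[[[-0.0016,0.0008,0.04,0,0,0,0],[0,0,0.04,0,0,0,0],[0,0,0.03,0,0,0,0],[0,0,0.02,0,0,0,0],[0,0,0,0,0,0,0],[0,0,0,0,0,0,0],[0,0,0,0,0,0,0]]]' 70; python3 g.py .603 -.261 .167
cat > m.py <<'E'
from h import *
from station import eyes
import sys
np.set_printoptions(precision=4,suppress=True)
im=[]
for n in("top","side"):
    s=eyes.snapshot(n);w=cloud(s);p=w.reshape(-1,3)
    P=p[(np.hypot(p[:,0]-.603,p[:,1]+.261)<.045)&(p[:,2]>.084)]
    h,e=np.histogram(P[:,2],np.arange(.084,.24,.004));print(n,[(round(float(a),3),int(b)) for a,b in zip(e,h) if b])
    q=P[(P[:,2]>float(sys.argv[1]))&(P[:,2]<float(sys.argv[2]))]
    if len(q)>5:print("foot",len(q),circ(q),q.min(0),q.max(0))
    c=s["pixels"][150:250,410:530] if n=="top" else s["pixels"][100:200,310:430]
    im.append(cv2.resize(c[:,:,::-1],None,fx=3.3,fy=3.3,interpolation=cv2.INTER_CUBIC))
cv2.imwrite(sys.argv[3],np.hstack(im))
E
python3 m.py .112 .14 pics/c4.png
```

```text
t: 15.4
tcp_pos: [0.6046, -0.2625, 0.1958]
tool_rot: [0.971, 0.239, 0.001, 0.001]
force: [-0.4, -0.6, -4.2]
finger_gap: 0.348
gripper_force: 70.2
t 15.4 tcp [ 0.6046 -0.2625  0.1958] yaw 27.706818253492816 tilt [ 0.0027 -0.0017] q [-0.5788  0.6265  1.3907  0.      1.1212  0.5084] F [-0.3685 -0.554  -4.2319] M [-0.0453 -0.0436 -0.0041] gap 0.3483116011569883 70.24742521141889
units [-0.001  -0.0027  0.036 ]
top [(0.084, 42), (0.088, 79), (0.092, 4), (0.128, 10), (0.132, 18), (0.136, 19), (0.14, 116), (0.144, 121), (0.148, 6), (0.152, 1), (0.172, 2), (0.176, 1), (0.18, 1), (0.184, 5), (0.188, 3), (0.192, 4), (0.196, 2), (0.2, 1), (0.204, 1), (0.208, 1), (0.212, 1), (0.224, 3), (0.228, 8), (0.232, 7)]
foot 47 (array([ 0.6046, -0.263 ]), np.float64(0.02761291426218945)) [ 0.5768 -0.2671  0.1286] [ 0.6307 -0.2348  0.14  ]
side [(0.084, 38), (0.088, 38), (0.092, 6), (0.124, 3), (0.128, 7), (0.132, 16), (0.136, 10), (0.14, 52), (0.144, 32), (0.148, 7), (0.152, 5), (0.156, 9), (0.16, 2), (0.164, 3), (0.168, 6), (0.172, 5), (0.176, 6), (0.18, 5), (0.184, 5), (0.188, 5), (0.192, 10), (0.196, 8), (0.2, 13), (0.204, 9), (0.208, 6), (0.212, 11), (0.216, 3), (0.224, 1), (0.228, 4), (0.232, 4)]
foot 36 (array([ 0.6024, -0.2614]), np.float64(0.024138160014090183)) [ 0.5763 -0.2672  0.1249] [ 0.6224 -0.2348  0.1398]
```

View pics/c4.png

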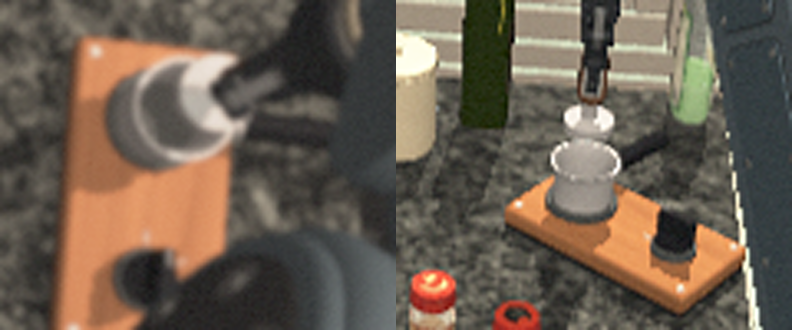

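The views show the tamper hanging upright over the collar, foot at (587,120) above the rim at (587,160). The foot's top is at z≈0.143, as expected. I go down to about 1 cm above the rim.

```bash
python3 -m pendant '[[[-0.0006,-0.0012,0.015,0,0,0,0],[-0.0005,-0.001,0.012,0,0,0,0],[0,0,0.006,0,0,0,0],[0,0,0,0,0,0,0],[0,0,0,0,0,0,0],[0,0,0,0,0,0,0],[0,0,0,0,0,0,0],[0,0,0,0,0,0,0]]]' 70; python3 g.py .603 -.261 .167; python3 m.py .1 .11 pics/c5.png
```

```text
t: 16.3
tcp_pos: [0.6022, -0.2614, 0.1681]
tool_rot: [0.971, 0.239, 0.0, 0.0]
force: [0.6, -0.5, -4.0]
finger_gap: 0.352
gripper_force: 70.3
t 16.3 tcp [ 0.6022 -0.2614  0.1681] yaw 27.66472004339927 tilt [ 0.0006 -0.0004] q [-0.5794  0.6566  1.4183  0.      1.0659  0.5085] F [ 0.6234 -0.4691 -3.9545] M [-0.0224 -0.0098  0.0146] gap 0.3515601672630634 70.26018772910902
units [0.0011 0.0001 0.0014]
top [(0.084, 38), (0.088, 93), (0.092, 13), (0.1, 4), (0.104, 14), (0.108, 16), (0.112, 99), (0.116, 121), (0.12, 11), (0.144, 1), (0.148, 2), (0.152, 2), (0.156, 4), (0.16, 1), (0.168, 4), (0.176, 2), (0.18, 1), (0.196, 2), (0.2, 3), (0.204, 10), (0.208, 9), (0.212, 6), (0.216, 8), (0.22, 14), (0.224, 15), (0.228, 6), (0.232, 8)]
foot 28 (array([ 0.6024, -0.2617]), np.float64(0.02798159761991216)) [ 0.5738 -0.2643  0.1022] [ 0.6215 -0.2334  0.1094]
side [(0.084, 23), (0.088, 26), (0.092, 2), (0.096, 1), (0.1, 10), (0.104, 13), (0.108, 15), (0.112, 34), (0.116, 51), (0.12, 6), (0.124, 7), (0.128, 4), (0.132, 2), (0.136, 3), (0.14, 4), (0.144, 7), (0.148, 3), (0.152, 7), (0.156, 5), (0.16, 5), (0.164, 12), (0.168, 6), (0.172, 8), (0.176, 6), (0.18, 12), (0.184, 7), (0.188, 3), (0.192, 1), (0.196, 2), (0.2, 2), (0.204, 2), (0.208, 4), (0.212, 1), (0.216, 3), (0.22, 1), (0.224, 4), (0.228, 6), (0.232, 3)]
foot 29 (array([ 0.6017, -0.2603]), np.float64(0.026205969341462975)) [ 0.5747 -0.2802  0.1006] [ 0.6263 -0.2307  0.1098]
```

View pics/c5.png

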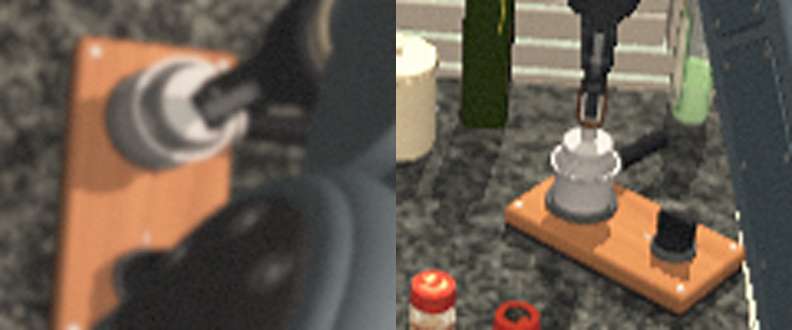

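The foot is at (590,140), just above the rim at (587,160). It is centred within about 1 mm, its underside at about 0.101, and nothing is touching.

```bash
python3 -c "
from station import job
print(job.sign_off())"
```

```text
the job is handed in; nothing more can be done
None
```

I handed the job in: the knob was turned to its stop and sprang back when let go, and the tamper is held upright and centred to about 1 mm, about 1.1 cm above the collar rim, with no sign of contact with the station or the jars.

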